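# Put away the shut clamps by length

### The arm

A 6-joint arm with a two-finger parallel gripper is mounted at the origin on a cart in front of the work surface, level with it; the furniture and walls round the work are solid. World frame = base frame: x ahead of the robot, y to its left, z up, the work surface at z = 0. Lengths are in m, angles in rad, forces in N, time in s.
With the tool pointing down it reaches from about 0.3 to 0.775 m from the base axis. Payload 14.6 kg.
Tool frame: the origin (TCP) lies at the very end of the fingers, on their centre line; the grasp point (between the pads) lies 19 mm behind it; z points along the fingers, y is the line along which they close (so a half turn about z gives the same grasp; the last joint's range is limited). The gripper opens to 94 mm and grips with 3 to 60 N. Pads are 16 mm wide; open, the fingers measure 119 mm over their backs; the gripper's body (75 mm by 177 mm) begins 78 mm behind the grasp point.
Start: joints at [1.103, 0.3, 1.521, -0, 1.321, -0.067], TCP at [0.215, 0.506, 0.205] pointing down, gripper open.
Joint ranges: [-3.03, 3.03], [-0.79, 2.21], [0.23, 2.52], [-1.04, 4.18], [0, 3.07], [-2.55, 2.55]. Speed limits (rad/s): [2.22, 2.22, 2.57, 3.14, 3.14, 3.14].

### API

Orientations are given as [roll, pitch, yaw] about the fixed x, y, z axes, in that order (R = Rz(yaw) Ry(pitch) Rx(roll)).
In Python, from station import ctrl gives the robot as it stands.
- The arm moves only by the tool carry_out, never from a script. Its argument "motion" is text: rows parted by semicolons, each of 7 numbers parted by spaces: the shift along the world's x, y, z in m, then the turn, a rotation vector about the world's x, y, z in degrees, then the closure in counts, from 0 (fully open) to 255 (shut). In form: dx dy dz wx wy wz hand; .... A call has 1 to 20 rows; each row shifts and turns the commanded pose from where the row before left it; what a row does not reach is not made up. A row lasts 1/12 s, in which the tool goes at most 41.7 mm and 7.16 degrees, less where a joint would pass 70% of its speed; a pose out of reach is approached as far as the arm can. A call is refused whole if a number of a shift passes 0.0417 or a number of a turn 7.16, either way. A call with a gripper value outside its range is refused whole. The fingers move at their own pace and stop on an object; "grip_force" is the grip in N (left out, the last holds). Time passes only in rows, so rows that do not move let the fingers close. It gives the time, the measured TCP pose, the force, the opening and the grip force at its end, in the units of the state.
- ctrl.get_obs(): the state, without advancing time (a new reading comes with each control period).
- ctrl.camera(name): name is "side" or "top"; returns a dict with "pixels" (384x512x3 uint8, red, green, blue), "range_z" (384x512 float32, m along the optical axis (not along the pixel's ray), 0 where there is no reading), "K" (3x3 intrinsics, pixels), "position" and "attitude" of the camera in the world. Camera axes: x right, y up, looking along -z (the intrinsics and any distortion apply to the point x, -y, -z); pixel columns grow to the right and rows downward; lengths in m; the calibration is good to about 2 mm. A picture is of the moment at which its call begins.
- ctrl.hand_in(): hands the job in; it is judged then, once.
The state is a dict: "time_s": time; "qpos": joint angles; "joint_vel": joint speeds; "tau": joint torques, N m; "ee_pos": TCP position; "eef_rot": TCP orientation; "force": force on the tool from outside, world axes, zero at the start; "moment": the same for the moment, N m; "grip_width": finger opening in m; "grip_force": force on a finger pad.
Only numpy, scipy, OpenCV 4.12 (cv2) and the standard library are available. Lean on these libraries where they do the work, as an engineer would, in place of code of your own. Each camera call takes 0.05 s, during which the arm holds its last target. There are 200 camera calls.

### The job

Of the five ring-handled dark steel clamps on the bench, put away the three that are ratcheted shut: lay each one flat and lengthwise in the middle of the tray made for its length - short clamp in the short tray, middle one in the middle tray, long one in the long tray - without dropping it. Leave the two clamps with open jaws, the timer and the petri dish where they are.

Things in the scene. Friction and masses are not known exactly. Their poses are not given: they have to be found in the camera images.
- shut_short_centre (a point): short clamp, ratcheted shut: rigid dark steel ring-handled clamp lying flat, 80 mm long, 53 mm over its two rings, 9 mm thick, 17 to 53 g, jaws together. Point: half-way along, on the centre line, 4.5 mm up; there the shanks form a straight bar 12 mm wide and 9 mm thick, from 14 mm ahead to 14 mm behind. x along the clamp to the jaw tips, z up.
- shut_middle_centre (a point): middle clamp, ratcheted shut: rigid dark steel ring-handled clamp lying flat, 105 mm long, 53 mm over its two rings, 9 mm thick, 17 to 53 g, jaws together. Point: half-way along, on the centre line, 4.5 mm up; there the shanks form a straight bar 12 mm wide and 9 mm thick, from 18 mm ahead to 18 mm behind. x along the clamp to the jaw tips, z up.
- shut_long_centre (a point): long clamp, ratcheted shut: rigid dark steel ring-handled clamp lying flat, 130 mm long, 53 mm over its two rings, 9 mm thick, 17 to 53 g, jaws together. Point: half-way along, on the centre line, 4.5 mm up; there the shanks form a straight bar 12 mm wide and 9 mm thick, from 22 mm ahead to 22 mm behind. x along the clamp to the jaw tips, z up.
- open_middle_centre (a point): loose dark steel clamp of the same make, about 105 mm long, whose jaws stand open: jaws and rings spread in an X, about 89 mm wide over the rings, 9 mm thick. To be left where it lies. The point is on its centre line half-way along and 4.5 mm up; x runs towards the jaw tips. The stiff hinge does not move.
- open_long_centre (a point): loose dark steel clamp of the same make, about 130 mm long, whose jaws stand open: jaws and rings spread in an X, about 100 mm wide over the rings, 9 mm thick. To be left where it lies. The point is on its centre line half-way along and 4.5 mm up; x runs towards the jaw tips. The stiff hinge does not move.
- tray_short: short tray: shallow steel tray with a grey mat, fixed to the bench, 108 x 84 mm outside (x, y), 104 x 80 mm inside, rim rolled out by 1.6 mm; made for the 80 mm clamp. Rim 12 mm, mat surface 4 mm above the bench. Origin at the middle of its underside; x along its length, z up.
- tray_middle: middle tray: shallow steel tray with a grey mat, fixed to the bench, 133 x 84 mm outside (x, y), 129 x 80 mm inside, rim rolled out by 1.6 mm; made for the 105 mm clamp. Rim 12 mm, mat surface 4 mm above the bench. Origin at the middle of its underside; x along its length, z up.
- tray_long: long tray: shallow steel tray with a grey mat, fixed to the bench, 158 x 84 mm outside (x, y), 154 x 80 mm inside, rim rolled out by 1.6 mm; made for the 130 mm clamp. Rim 12 mm, mat surface 4 mm above the bench. Origin at the middle of its underside; x along its length, z up.
- timer: white laboratory timer, 64 x 64 x 20 mm, loose, lying on the bench; to be left alone. Origin at the centre of its underside.
- petri_dish: glass petri dish, 64 mm across, 18 mm high, loose, standing on the bench; to be left alone. Origin at the centre of its underside.

How it is judged:
At the end, for the whole second after the job is handed in: Each shut clamp lies released and at rest in the tray of its length: flat on the mat (within 3 degrees), centred within 15 mm along and across the tray, lengthwise within 20 degrees (either way round). Open clamps, timer and petri dish are within 15 mm of where they were (x of shut_short_centre in the frame of tray_short between -0.015 and 0.015 m and y of shut_short_centre in the frame of tray_short between -0.015 and 0.015 m and z of shut_short_centre in the frame of tray_short between 0.0065 and 0.0105 m and angle between the x axis of shut_short_centre and the x axis of tray_short, either way round below 0.35 rad and angle between each of shut_short_centre, shut_middle_centre, shut_long_centre's own z axis and vertical below 0.06 rad and linear speed of each of shut_short, shut_middle, shut_long below 0.02 m/s and angular speed of each of shut_short, shut_middle, shut_long below 0.2 rad/s and x of shut_middle_centre in the frame of tray_middle between -0.015 and 0.015 m and y of shut_middle_centre in the frame of tray_middle between -0.015 and 0.015 m and z of shut_middle_centre in the frame of tray_middle between 0.0065 and 0.0105 m and angle between the x axis of shut_middle_centre and the x axis of tray_middle, either way round below 0.35 rad and x of shut_long_centre in the frame of tray_long between -0.015 and 0.015 m and y of shut_long_centre in the frame of tray_long between -0.015 and 0.015 m and z of shut_long_centre in the frame of tray_long between 0.0065 and 0.0105 m and angle between the x axis of shut_long_centre and the x axis of tray_long, either way round below 0.35 rad and distance of each of open_middle_centre, open_long_centre, timer, petri_dish from where it was at the start of the episode below 0.015 m); the robot touches nothing.
It fails at once if a shut clamp is dropped into its tray (falls free faster than 0.7 m/s, a drop of about 25 mm) ((horizontal distance between shut_short_centre and tray_short below 0.06 m and height (world z) of shut_short_centre below 0.1 m and contact force between the fingers and shut_short below 0.05 N and linear speed of shut_short above 0.7 m/s) or (horizontal distance between shut_middle_centre and tray_middle below 0.06 m and height (world z) of shut_middle_centre below 0.1 m and contact force between the fingers and shut_middle below 0.05 N and linear speed of shut_middle above 0.7 m/s) or (horizontal distance between shut_long_centre and tray_long below 0.06 m and height (world z) of shut_long_centre below 0.1 m and contact force between the fingers and shut_long below 0.05 N and linear speed of shut_long above 0.7 m/s)).
It fails at once if an open clamp is moved more than 15 mm (distance of any of open_middle_centre, open_long_centre from where it was at the start of the episode above 0.015 m).
It fails at once if the timer or the petri dish is moved more than 15 mm (distance of any of timer, petri_dish from where it was at the start of the episode above 0.015 m).
It also fails if it takes over 80 s, if anything falls off the work surface, if the arm or the gripper's body presses on something with over 40 N, if the wrist force passes 120 N, or if a joint passes its speed limit or range.

## Working session

There is one attempt and no reset: what is moved stays moved. The work goes in short steps, Python scripts to look and compute and a tool call to move; the robot and the scene stay as the last step left them, time stands still between calls to the robot, and variables do not carry over. Pictures are saved under pics/ and viewed, at most 14 in all, crops included, and the job is handed in when it is done.

Besides the shell and the picture viewer there is one more tool, called as name(argument=value, ...) on one line, values as JSON. carry_out: Moves the arm, as the interface text tells. Its arguments: {"type":"object","properties":{"motion":{"type":"string"},"grip_force":{"type":"number"}},"required":["motion"]}

```bash
mkdir -p pics; cat > h.py <<'E'
import numpy as np, cv2
from station import ctrl
def snap(n,f):
    c=ctrl.camera(n); cv2.imwrite(f'pics/{f}.png',c['pixels'][:,:,::-1]); np.savez(f'pics/{f}.npz',**c); return c
E
python3 - <<'E'
from h import *
for n in('top','side'):
    c=snap(n,n+'0'); print({k:c[k] for k in c if k not in('pixels','range_z')})
print(ctrl.get_obs())
E
```

```text
{'K': array([[410.34292501,   0.        , 255.31248578],
       [  0.        , 410.34292501, 190.54866201],
       [  0.        ,   0.        ,   1.        ]]), 'position': array([0.39911205, 0.01051364, 1.24836899]), 'attitude': array([ 0.09593511, -0.001617  , -1.59373788])}
{'K': array([[479.55659204,   0.        , 255.29109192],
       [  0.        , 479.55659204, 197.72050435],
       [  0.        ,   0.        ,   1.        ]]), 'position': array([-8.89343076e-01, -1.00953600e-03,  1.05792999e+00]), 'attitude': array([ 0.9407508 ,  0.02301344, -1.58889204])}
{'time_s': 0.1, 'qpos': array([ 1.10342951e+00,  3.00436113e-01,  1.52150273e+00, -1.68395172e-05,
        1.32068358e+00, -6.66240113e-02]), 'joint_vel': array([ 7.56247950e-04, -9.46320583e-04,  8.28989346e-05,  2.47599440e-04,
        2.44671096e-03,  6.65703813e-04]), 'tau': array([-5.04557229e-04, -5.32648194e+01, -3.53281009e+01,  7.09142885e-02,
        2.35411531e-02, -4.29197917e-05]), 'ee_pos': array([0.21447343, 0.50621451, 0.20493866]), 'eef_rot': array([-3.14056408e+00, -5.22816207e-05,  2.74085400e+00]), 'force': array([ 0.41733553,  0.50677019, -0.10686174]), 'moment': array([-0.02580389, -0.01119445, -0.01854474]), 'grip_force': 0.0, 'grip_width': 0.09407911459827277}
```

View pics/top0.png

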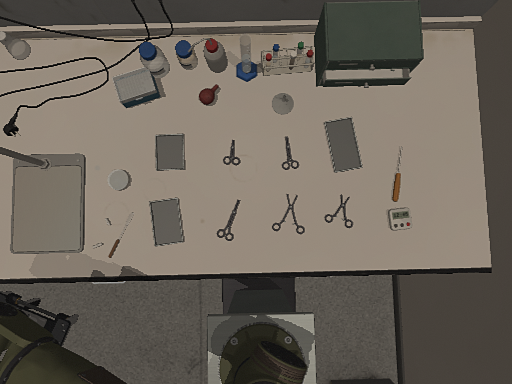

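View pics/side0.png

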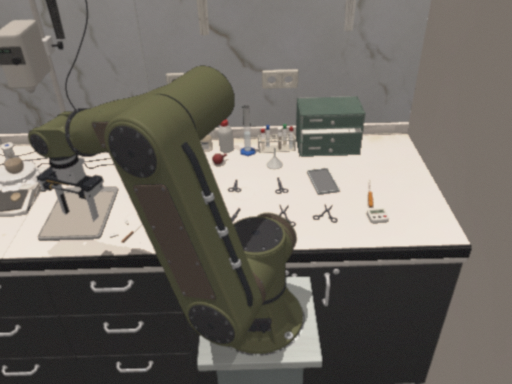

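The top view shows the scene, with the base at the bottom and world +y to the left.
- **Shut clamps:** about (232,153), (290,153) and (229,220).
- **Open clamps:** (289,214) and (340,211).
- **Trays:** (170,152), (167,221) and (343,145).
- **Timer and dish:** timer at (400,219), dish at (119,180).

The side view is partly blocked by the arm.

```bash
cat >> h.py <<'E'
from scipy.spatial.transform import Rotation as R
def ray(c,uv,z):
    uv=np.atleast_2d(uv).astype(float); K=c['K']
    d=np.c_[(uv[:,0]-K[0,2])/K[0,0],-(uv[:,1]-K[1,2])/K[1,1],-np.ones(len(uv))]
    d=d@R.from_euler('xyz',c['attitude']).as_matrix().T
    return c['position']+d*((z-c['position'][2])/d[:,2])[:,None]
def blobs(c,lim=(130,120,450,262),zobj=.0045,vmax=120,show=True):
    g=c['pixels'].max(2); m=np.zeros(g.shape,np.uint8); x0,y0,x1,y1=lim
    m[y0:y1,x0:x1]=(g[y0:y1,x0:x1]<vmax)
    out=[]
    for k in cv2.findContours(cv2.morphologyEx(m,cv2.MORPH_CLOSE,np.ones((3,3))),cv2.RETR_EXTERNAL,cv2.CHAIN_APPROX_NONE)[0]:
        if cv2.contourArea(k)<60: continue
        mm=np.zeros_like(m); cv2.drawContours(mm,[k],-1,1,-1)
        big=cv2.contourArea(k)>500; px=np.argwhere(mm&(1 if big else m))[:,::-1]
        P=ray(c,px,.012 if big else zobj)[:,:2]
        (ctr,sz,a)=cv2.minAreaRect((P*1000).astype(np.float32))
        mu=P.mean(0)*1000; w,v=np.linalg.eigh(np.cov(P.T)); ax=v[:,1]
        t=(P*1000-mu)@ax; 
        if abs(t.min())>t.max(): ax=-ax   # tips are farther from the ring-heavy centroid
        if show: print('px',px.mean(0).round(),'mean',mu.round(1),'rect',np.round(ctr,1),np.round(sz,1),round(a,1),'pca ang',round(np.degrees(np.arctan2(ax[1],ax[0])),1),'fill',len(px))
        out.append((px,P))
    return out
E
python3 - <<'E'
from h import *
c=dict(np.load('pics/top0.npz'))
blobs(c)
print('bench z check')
for u,v in((260,190),(231,165),(170,152),(283,100),(274,104),(245,60)):
    z=c['range_z'][v,u]; K=c['K']; p=np.array([(u-K[0,2])/K[0,0]*z,-(v-K[1,2])/K[1,1]*z,-z]); print(u,v,(R.from_euler('xyz',c['attitude']).apply(p)+c['position']).round(3))
im=c['pixels'][120:262,130:440,::-1]; cv2.imwrite('pics/crop.png',cv2.resize(im,None,fx=2.55,fy=2.55,interpolation=cv2.INTER_CUBIC))
E
```

```text
px [398. 217.] mean [ 427.1 -425. ] rect [ 423.7 -429. ] [65.7 69.9] 5.7 pca ang -56.9 fill 235
px [229. 224.] mean [420.   87.3] rect [427.9  74. ] [ 52.2 128.7] 56.9 pca ang -22.8 fill 260
px [167. 221.] mean [431.  274.3] rect [431.4 274.8] [137.3  93.2] 7.3 pca ang 7.9 fill 1369
px [340. 213.] mean [ 444.5 -250.4] rect [ 454.4 -252.2] [88.3 93.4] 73.9 pca ang -13.0 fill 229
px [289. 217.] mean [436.5 -95.8] rect [447.1 -96.8] [ 98.  116.1] 81.6 pca ang -6.4 fill 255
px [396. 185.] mean [ 525.7 -424.4] rect [ 544.2 -428. ] [ 19.8 137.3] 80.6 pca ang -10.1 fill 164
px [232. 155.] mean [628.6  75.7] rect [632.8  66.9] [51.3 78. ] 64.0 pca ang -4.6 fill 178
px [289. 156.] mean [621.9 -99.7] rect [ 633.9 -103.5] [ 49.1 102.9] 88.3 pca ang 5.7 fill 203
px [170. 152.] mean [642.5 263.9] rect [643.5 264.7] [113.   91.9] 1.8 pca ang 3.4 fill 1054
px [343. 145.] mean [ 651.8 -264.3] rect [ 654.5 -265.5] [163.6  89.5] 9.3 pca ang 11.0 fill 1457
bench z check
260 190 [ 0.521 -0.009 -0.002]
231 165 [0.6   0.079 0.001]
170 152 [0.644 0.266 0.001]
283 100 [ 0.786 -0.083  0.048]
274 104 [ 0.785 -0.058  0.013]
245 60 [0.887 0.027 0.109]
```

View pics/crop.png

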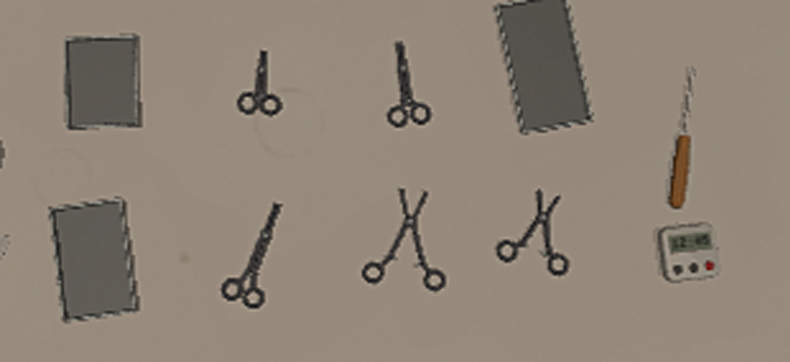

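Measured sizes fit the given ones: shut clamps 78, 103 and 129 mm, trays 113, 137 and 163 mm with their rims. In the crop, the short clamp's tip is at (263,52), the middle's at (399,43) and the long's at (279,205). The rings sit below the tips, and the other two clamps are open. Next I'll refine the axes.

```bash
cat >> h.py <<'E'
def clamp(P,a0):
    P=P*1000; a=np.radians(a0)
    for _ in range(8):
        ax=np.array([np.cos(a),np.sin(a)]); n=np.array([-ax[1],ax[0]]); t=P@ax; s=P@n
        L=np.ptp(t); lo=t<t.min()+20; hi=t>t.max()-.4*L
        sr=(s[lo].max()+s[lo].min())/2; tr=t.min()+11
        st=s[hi].mean(); tt=t[hi].mean()
        a+=np.arctan2(st-sr,tt-tr)
    ax=np.array([np.cos(a),np.sin(a)]); n=np.array([-ax[1],ax[0]]); t=P@ax; s=P@n
    tm=(t.min()+t.max())/2; sm=sr+(st-sr)*(tm-tr)/(tt-tr)
    return (tm*ax+sm*n).round(1),np.degrees(a).round(1),np.ptp(t).round(1),np.ptp(s[t<t.min()+20]).round(1)
E
python3 - <<'E'
from h import *
c=dict(np.load('pics/top0.npz'))
for px,P in blobs(c,show=False):
    m=px.mean(0)
    for n,q,a in(('L',(229,224),-23),('S',(232,155),-5),('M',(289,156),6)):
        if np.hypot(*(m-q))<4: print(n,clamp(P,a), 'mid rows')
# trays via mat colour (grey mat, z=4mm)
g=c['pixels'].astype(int)
for n,(u,v) in dict(S=(170,152),M=(167,221),L=(343,145)).items():
    col=np.median(g[v-5:v+5,u-5:u+5].reshape(-1,3),0); m=(abs(g-col).max(2)<14).astype(np.uint8)
    _,l=cv2.connectedComponents(m); P=ray(c,np.argwhere(l==l[v,u])[:,::-1],.004)[:,:2]*1000
    print(n,col,[np.round(q,1) for q in cv2.minAreaRect(P.astype(np.float32))],P.mean(0).round(1))
E
```

```text
L (array([434. ,  81.3]), np.float64(-22.5), np.float64(126.9), np.float64(53.3)) mid rows
S (array([638.3,  74.7]), np.float64(-4.4), np.float64(77.6), np.float64(52.6)) mid rows
M (array([634.8, -98.4]), np.float64(5.9), np.float64(103.1), np.float64(50.7)) mid rows
S [91. 87. 81.] [array([645.4, 262.5]), array([111.7,  84.8]), np.float64(1.8)] [644.9 264.1]
M [96. 92. 86.] [array([432. , 272.6]), array([138.2,  86.1]), np.float64(6.8)] [430.9 275.3]
L [86. 82. 77.] [array([ 656.5, -265.8]), array([163.6,  85.8]), np.float64(9.1)] [ 655.4 -266.6]
```

carry_out(motion="0.006 -0.011 0 0 0 0 90; 0.011 -0.021 -0.004 0 0 0 90; 0.011 -0.022 -0.004 0 0 0 90; 0.011 -0.022 -0.004 0 0 0 90; 0.012 -0.023 -0.004 0 0 0 90; 0.012 -0.023 -0.004 0 0 0 90; 0.012 -0.023 -0.004 0 0 0 90; 0.012 -0.023 -0.004 0 0 0 90; 0.012 -0.023 -0.004 0 0 0 90; 0.012 -0.023 -0.004 0 0 0 90; 0.012 -0.023 -0.004 0 0 0 90; 0.012 -0.023 -0.004 0 0 0 90; 0.012 -0.023 -0.004 0 0 0 90; 0.012 -0.023 -0.004 0 0 0 90; 0.012 -0.023 -0.004 0 0 0 90; 0.012 -0.023 -0.004 0 0 0 90; 0.012 -0.022 -0.004 0 0 0 90; 0.012 -0.022 -0.004 0 0 0 90; 0.012 -0.022 -0.004 0 0 0 90; 0.0065 -0.011 -0.004 0 0 0 90", grip_force=20)

```text
time_s: 1.77
ee_pos: [0.4405, 0.0748, 0.1292]
eef_rot: [-3.141, 0.0, 2.739]
force: [-0.6, 0.9, 0.5]
grip_width: 0.0608
grip_force: 0.0
```

carry_out(motion="-0.0065 0.0065 -0.015 0 0 0 90; 0 0 -0.02 0 0 0 90; 0 0 -0.02 0 0 0 90; 0 0 -0.02 0 0 0 90; 0 0 -0.02 0 0 0 90; 0 0 -0.014 0 0 0 90; 0 0 -0.008 0 0 0 90; 0 0 -0.005 0 0 0 90; 0 0 -0.004 0 0 0 90; 0 0 0 0 0 0 90; 0 0 0 0 0 0 90")

```text
time_s: 2.68
ee_pos: [0.4338, 0.0839, 0.0039]
eef_rot: [3.141, 0.001, 2.741]
force: [0.5, -0.2, 0.7]
grip_width: 0.061
grip_force: 0.0
```

carry_out(motion="0 0 0 0 0 0 200; 0 0 0 0 0 0 220; 0 0 0 0 0 0 240; 0 0 0 0 0 0 255; 0 0 0 0 0 0 255; 0 0 0 0 0 0 255; 0 0 0 0 0 0 255; 0 0 0 0 0 0 255")

```text
time_s: 3.35
ee_pos: [0.4336, 0.0839, 0.0034]
eef_rot: [-3.142, -0.0, 2.741]
force: [0.1, 0.3, 0.5]
grip_width: 0.0115
grip_force: 20.0
```

carry_out(motion="0 0 0.004 0 0 0 255; 0 0 0.01 0 0 0 255; 0 0 0.016 0 0 0 255; 0 0 0.016 0 0 0 255; 0 0 0.016 0 0 0 255; 0 0 0.016 0 0 0 255; 0 0 0.01 0 0 0 255; 0 0 0.004 0 0 0 255")

```text
time_s: 4.02
ee_pos: [0.4342, 0.084, 0.0974]
eef_rot: [3.14, 0.002, 2.741]
force: [-0.2, -0.4, -0.3]
grip_width: 0.0112
grip_force: 20.0
```

```bash
python3 - <<'E'
from h import *
c=snap('top','lift'); o=ctrl.get_obs(); print(o['qpos'],o['ee_pos'],o['grip_width'],o['grip_force'])
cv2.imwrite('pics/liftc.png',cv2.resize(c['pixels'][120:262,130:440,::-1],None,fx=2.5,fy=2.5))
E
```

```text
[ 1.08207561e-01  1.91656776e-01  1.93239888e+00  1.08131486e-05
  1.01518250e+00 -1.06186946e+00] [0.43415967 0.0839814  0.09705551] 0.012325605323392087 19.99947488307953
```

View pics/liftc.png

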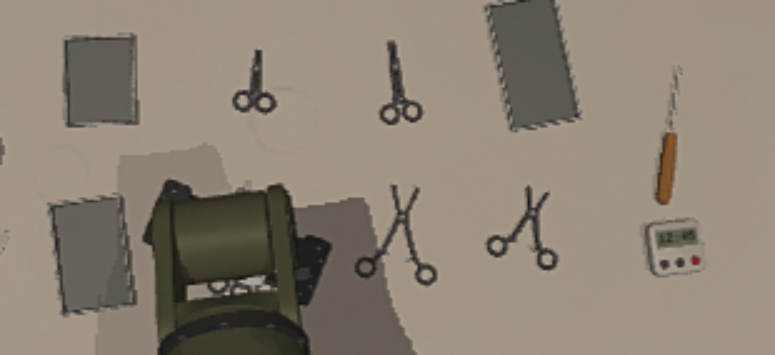

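The picture shows the lifted clamp, with its rings at about (230,285) under the gripper. Everything else is unmoved.

carry_out(motion="0.006 -0.009 0 0 0 0.8 255; 0.0115 -0.0185 0 0 0 1.7 255; 0.0115 -0.0185 0 0 0 1.7 255; 0.0115 -0.0185 0 0 0 1.7 255; 0.0115 -0.0185 0 0 0 1.7 255; 0.0115 -0.0185 0 0 0 1.7 255; 0.0115 -0.0185 0 0 0 1.7 255; 0.0115 -0.0185 0 0 0 1.7 255; 0.0115 -0.0185 0 0 0 1.7 255; 0.0115 -0.0185 0 0 0 1.7 255; 0.0115 -0.0185 0 0 0 1.7 255; 0.0115 -0.0185 0 0 0 1.7 255; 0.0115 -0.0185 0 0 0 1.7 255; 0.0115 -0.0185 0 0 0 1.7 255; 0.0115 -0.0185 0 0 0 1.7 255; 0.0115 -0.0185 0 0 0 1.7 255; 0.0115 -0.0185 0 0 0 1.7 255; 0.0115 -0.0185 0 0 0 1.7 255; 0.0115 -0.018 0 0 0 1.7 255; 0.007 -0.009 0 0 0 0.8 255")

```text
time_s: 5.73
ee_pos: [0.6537, -0.2684, 0.0939]
eef_rot: [3.141, -0.001, -2.98]
force: [-0.2, 0.5, -0.9]
grip_width: 0.0119
grip_force: 20.0
```

carry_out(motion="0 0 0 0 0 0 255; 0 0 0 0 0 0 255; 0 0 -0.01 0 0 0 255; 0 0 -0.015 0 0 0 255; 0 0 -0.015 0 0 0 255; 0 0 -0.015 0 0 0 255; 0 0 -0.01 0 0 0 255; 0 0 -0.005 0 0 0 255; 0 0 0 0 0 0 255; 0 0 0 0 0 0 255; 0 0 0 0 0 0 255")

```text
time_s: 6.65
ee_pos: [0.654, -0.2668, 0.0264]
eef_rot: [-3.141, 0.001, -2.98]
force: [-0.3, 0.5, -1.0]
grip_width: 0.0115
grip_force: 20.0
```

```bash
python3 - <<'E'
from h import *
c=snap('side','lp'); o=ctrl.get_obs(); print(o['qpos'],o['ee_pos'],o['eef_rot'],o['grip_width'])
cv2.imwrite('pics/lpc.png',cv2.resize(c['pixels'][100:260,220:450,::-1],None,fx=3,fy=3))
E
```

```text
[-4.39146772e-01  8.18734735e-01  1.15702386e+00 -1.92873269e-05
  1.16430824e+00 -2.17110945e+00] [ 0.65401764 -0.26678577  0.02645597] [-3.14071609e+00  1.24902878e-03 -2.98041815e+00] 0.01153346133039172
```

View pics/lpc.png

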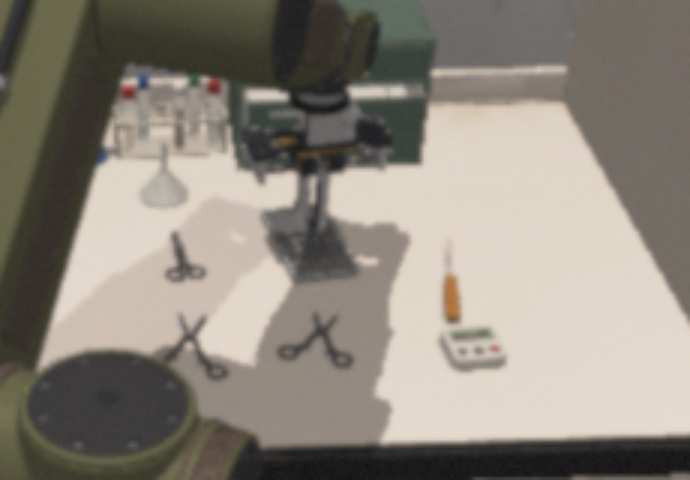

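The clamp hangs over the long tray at about (312,245) in the crop, clear of its surroundings. I'll lower it now.

carry_out(motion="0 0 -0.005 0 0 0 255; 0 0 -0.005 0 0 0 255; 0 0 -0.004 0 0 0 255; 0 0 -0.002 0 0 0 255; 0 0 -0.002 0 0 0 255; 0 0 -0.001 0 0 0 255; 0 0 0 0 0 0 255; 0 0 0 0 0 0 255; 0 0 0 0 0 0 255")

```text
time_s: 7.45
ee_pos: [0.6538, -0.2667, 0.0075]
eef_rot: [-3.141, 0.0, -2.98]
force: [-4.7, 0.9, 7.6]
grip_width: 0.0116
grip_force: 20.0
```

Contact at 7.6 N, so it is on the mat. Release partly, since the fingers must stay inside the tray, then rise.

carry_out(motion="0 0 0 0 0 0 210; 0 0 0 0 0 0 190; 0 0 0 0 0 0 175; 0 0 0 0 0 0 175; 0 0 0 0 0 0 175; 0 0 0 0 0 0 175; 0 0 0.005 0 0 0 175; 0 0 0.01 0 0 0 175; 0 0 0.02 0 0 0 175; 0 0 0.02 0 0 0 175; 0 0 0.02 0 0 0 150; 0 0 0.015 0 0 0 90; 0 0 0 0 0 0 90")

```text
time_s: 8.53
ee_pos: [0.655, -0.2673, 0.1014]
eef_rot: [-3.138, 0.005, -2.98]
force: [-0.2, -0.3, 0.7]
grip_width: 0.0464
grip_force: 0.0
```

carry_out(motion="-0.002 0.009 0 0 0 -0.3 90; -0.002 0.017 0 0 0 -0.3 90; -0.002 0.019 0 0 0 -0.3 90; -0.002 0.019 0 0 0 -0.3 90; -0.002 0.019 0 0 0 -0.3 90; -0.002 0.019 0 0 0 -0.3 90; -0.002 0.019 0 0 0 -0.3 90; -0.002 0.019 0 0 0 -0.3 90; -0.002 0.017 0 0 0 -0.3 90; -0.002 0.012 0 0 0 -0.3 90; 0 0 0 0 0 -0.3 90; 0 0 0 0 0 0 90")

```text
time_s: 9.53
ee_pos: [0.6333, -0.0973, 0.096]
eef_rot: [3.142, -0.001, -3.038]
force: [-0.8, -0.5, -0.8]
grip_width: 0.0613
grip_force: 0.0
```

```bash
python3 - <<'E'
from h import *
c=snap('top','t2'); o=ctrl.get_obs(); print(o['ee_pos'],o['eef_rot'],o['grip_width'])
cv2.imwrite('pics/t2c.png',cv2.resize(c['pixels'][110:180,260,][:1] if 0 else c['pixels'][110:190,240:390,::-1],None,fx=5,fy=5,interpolation=cv2.INTER_CUBIC))
E
```

```text
[ 0.63344008 -0.09796809  0.09608719] [-3.14156718e+00 -4.44720023e-04 -3.03802986e+00] 0.06100585580859198
```

View pics/t2c.png

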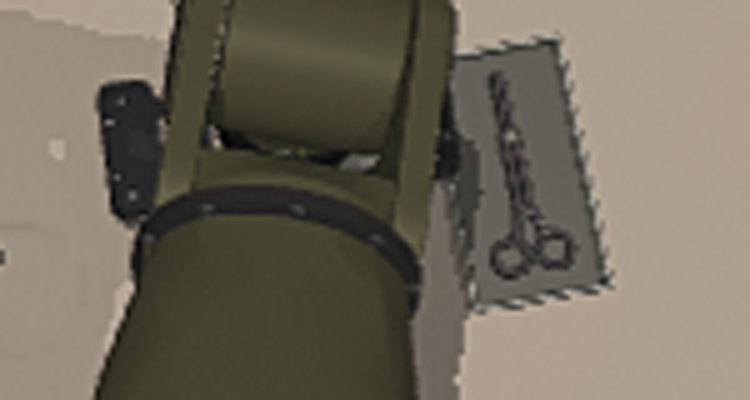

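The long clamp lies centred and lengthwise in its tray, with its tip at (495,75) and rings at about (533,253). The hand is over the middle clamp, so I'll pick that up.

carry_out(motion="0.001 0 -0.01 0 0 0 90; 0 0 -0.02 0 0 0 90; 0 0 -0.02 0 0 0 90; 0 0 -0.02 0 0 0 90; 0 0 -0.01 0 0 0 90; 0 0 -0.007 0 0 0 90; 0 0 -0.0055 0 0 0 90; 0 0 0 0 0 0 90; 0 0 0 0 0 0 90; 0 0 0 0 0 0 200; 0 0 0 0 0 0 220; 0 0 0 0 0 0 240; 0 0 0 0 0 0 255; 0 0 0 0 0 0 255; 0 0 0 0 0 0 255; 0 0 0 0 0 0 255; 0 0 0 0 0 0 255")

```text
time_s: 11.0
ee_pos: [0.6346, -0.0976, 0.0039]
eef_rot: [3.142, 0.0, -3.038]
force: [-1.4, -0.2, 1.0]
grip_width: 0.0116
grip_force: 20.0
```

carry_out(motion="0 0 0.004 0 0 0 255; 0 0 0.01 0 0 0 255; 0 0 0.016 0 0 0 255; 0 0 0.016 0 0 0 255; 0 0 0.016 0 0 0 255; 0 0 0.016 0 0 0 255; 0 0 0.01 0 0 0 255; 0 0 0.004 0 0 0 255")

```text
time_s: 11.67
ee_pos: [0.6353, -0.0977, 0.0984]
eef_rot: [-3.141, 0.003, -3.038]
force: [0.5, 0.2, 0.3]
grip_width: 0.0118
grip_force: 20.0
```

carry_out(motion="-0.006 0.01 0 0 0 0 255; -0.0105 0.0195 0 0 0 0.1 255; -0.0105 0.0195 0 0 0 0.1 255; -0.0105 0.0195 0 0 0 0.1 255; -0.0105 0.0195 0 0 0 0.1 255; -0.0105 0.0195 0 0 0 0.1 255; -0.0105 0.0195 0 0 0 0.1 255; -0.0105 0.0195 0 0 0 0.1 255; -0.0105 0.0195 0 0 0 0.1 255; -0.0105 0.0195 0 0 0 0.1 255; -0.0105 0.0195 0 0 0 0.1 255; -0.0105 0.0195 0 0 0 0 255; -0.0105 0.0195 0 0 0 0 255; -0.0105 0.0195 0 0 0 0 255; -0.0105 0.0195 0 0 0 0 255; -0.0105 0.0195 0 0 0 0 255; -0.0105 0.0195 0 0 0 0 255; -0.0105 0.0195 0 0 0 0 255; -0.0105 0.0195 0 0 0 0 255; -0.008 0.01 0 0 0 0 255")

```text
time_s: 13.33
ee_pos: [0.4296, 0.2749, 0.0951]
eef_rot: [-3.141, -0.001, -3.019]
force: [0.1, 0.0, -0.3]
grip_width: 0.0118
grip_force: 20.0
```

carry_out(motion="0 0 0 0 0 0 255; 0 0 0 0 0 0 255; 0 0 -0.01 0 0 0 255; 0 0 -0.015 0 0 0 255; 0 0 -0.015 0 0 0 255; 0 0 -0.015 0 0 0 255; 0 0 -0.01 0 0 0 255; 0 0 -0.005 0 0 0 255; 0 0 0 0 0 0 255; 0 0 0 0 0 0 255; 0 0 0 0 0 0 255")

```text
time_s: 14.25
ee_pos: [0.432, 0.2735, 0.0266]
eef_rot: [3.141, 0.001, -3.021]
force: [0.3, 0.2, -0.6]
grip_width: 0.0115
grip_force: 20.0
```

carry_out(motion="0 0 -0.005 0 0 0 255; 0 0 -0.005 0 0 0 255; 0 0 -0.004 0 0 0 255; 0 0 -0.002 0 0 0 255; 0 0 -0.002 0 0 0 255; 0 0 -0.001 0 0 0 255; 0 0 0 0 0 0 255; 0 0 0 0 0 0 255; 0 0 0 0 0 0 255")

```text
time_s: 15.0
ee_pos: [0.4316, 0.2734, 0.0077]
eef_rot: [-3.141, 0.0, -3.02]
force: [-5.4, -3.3, 13.2]
grip_width: 0.0116
grip_force: 20.0
```

carry_out(motion="0 0 0 0 0 0 210; 0 0 0 0 0 0 190; 0 0 0 0 0 0 175; 0 0 0 0 0 0 175; 0 0 0 0 0 0 175; 0 0 0 0 0 0 175; 0 0 0.005 0 0 0 175; 0 0 0.01 0 0 0 175; 0 0 0.02 0 0 0 175; 0 0 0.02 0 0 0 175; 0 0 0.02 0 0 0 150; 0 0 0.015 0 0 0 90; 0 0 0 0 0 0 90")

```text
time_s: 16.08
ee_pos: [0.4329, 0.2742, 0.1007]
eef_rot: [3.14, 0.005, -3.021]
force: [-0.4, 0.9, -0.1]
grip_width: 0.046
grip_force: 0.0
```

carry_out(motion="0.008 -0.007 0 0 0 -0.7 90; 0.014 -0.0135 0 0 0 -0.7 90; 0.014 -0.0135 0 0 0 -0.7 90; 0.014 -0.0135 0 0 0 -0.7 90; 0.014 -0.0135 0 0 0 -0.7 90; 0.014 -0.0135 0 0 0 -0.7 90; 0.014 -0.0135 0 0 0 -0.7 90; 0.014 -0.0135 0 0 0 -0.7 90; 0.014 -0.0135 0 0 0 -0.7 90; 0.014 -0.0135 0 0 0 -0.7 90; 0.014 -0.0135 0 0 0 -0.7 90; 0.014 -0.0135 0 0 0 -0.7 90; 0.014 -0.0135 0 0 0 -0.7 90; 0.014 -0.0135 0 0 0 -0.7 90; 0.014 -0.0135 0 0 0 -0.7 90; 0.004 -0.003 0 0 0 -0.7 90; 0 0 0 0 0 0 90; 0 0 0 0 0 0 90")

```text
time_s: 17.58
ee_pos: [0.6389, 0.0745, 0.096]
eef_rot: [-3.142, -0.002, 3.067]
force: [-0.3, 0.3, 0.5]
grip_width: 0.061
grip_force: 0.0
```

```bash
python3 - <<'E'
from h import *
c=snap('top','t3'); o=ctrl.get_obs(); print(o['ee_pos'],o['eef_rot'],o['grip_width'])
cv2.imwrite('pics/t3c.png',cv2.resize(c['pixels'][120:262,130:440,::-1],None,fx=2.55,fy=2.55,interpolation=cv2.INTER_CUBIC))
E
```

```text
[0.63888892 0.07486165 0.09639294] [-3.14153695e+00 -1.03704919e-03  3.06768832e+00] 0.06071894700758125
```

View pics/t3c.png

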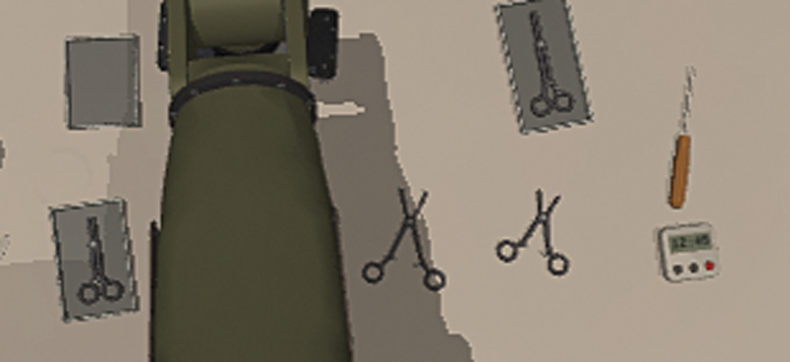

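The middle clamp lies centred in its tray at about (97,260). The long one is in place and the others are unmoved. Now the short clamp.

carry_out(motion="0 0 -0.01 0 0 0 90; 0 0 -0.02 0 0 0 90; 0 0 -0.02 0 0 0 90; 0 0 -0.02 0 0 0 90; 0 0 -0.01 0 0 0 90; 0 0 -0.007 0 0 0 90; 0 0 -0.0055 0 0 0 90; 0 0 0 0 0 0 90; 0 0 0 0 0 0 90; 0 0 0 0 0 0 200; 0 0 0 0 0 0 220; 0 0 0 0 0 0 240; 0 0 0 0 0 0 255; 0 0 0 0 0 0 255; 0 0 0 0 0 0 255; 0 0 0 0 0 0 255; 0 0 0 0 0 0 255")

```text
time_s: 19.05
ee_pos: [0.6396, 0.0744, 0.0044]
eef_rot: [3.142, -0.0, 3.067]
force: [-0.2, -0.1, -0.2]
grip_width: 0.0116
grip_force: 20.0
```

carry_out(motion="0 0 0.004 0 0 0 255; 0 0 0.01 0 0 0 255; 0 0 0.016 0 0 0 255; 0 0 0.016 0 0 0 255; 0 0 0.016 0 0 0 255; 0 0 0.016 0 0 0 255; 0 0 0.01 0 0 0 255; 0 0 0.004 0 0 0 255")

```text
time_s: 19.72
ee_pos: [0.6403, 0.0745, 0.0989]
eef_rot: [3.141, 0.003, 3.067]
force: [-0.0, -0.6, -0.4]
grip_width: 0.0113
grip_force: 20.0
```

carry_out(motion="0.0005 0.009 0 0 0 0.5 255; 0.0005 0.017 0 0 0 0.5 255; 0.0005 0.018 0 0 0 0.5 255; 0.0005 0.018 0 0 0 0.5 255; 0.0005 0.018 0 0 0 0.5 255; 0.0005 0.018 0 0 0 0.5 255; 0.0005 0.018 0 0 0 0.5 255; 0.0005 0.018 0 0 0 0.5 255; 0.0005 0.018 0 0 0 0.5 255; 0.0005 0.018 0 0 0 0.5 255; 0.0005 0.0125 0 0 0 0.5 255; 0.0005 0.007 0 0 0 0.5 255; 0 0 0 0 0 0 255; 0 0 0 0 0 0 255")

```text
time_s: 20.88
ee_pos: [0.6455, 0.2637, 0.0961]
eef_rot: [-3.141, -0.0, -3.111]
force: [-0.1, 0.1, 0.4]
grip_width: 0.0117
grip_force: 20.0
```

carry_out(motion="0 0 -0.01 0 0 0 255; 0 0 -0.015 0 0 0 255; 0 0 -0.015 0 0 0 255; 0 0 -0.015 0 0 0 255; 0 0 -0.01 0 0 0 255; 0 0 -0.005 0 0 0 255; 0 0 0 0 0 0 255; 0 0 0 0 0 0 255; 0 0 0 0 0 0 255")

```text
time_s: 21.63
ee_pos: [0.646, 0.264, 0.0274]
eef_rot: [3.141, 0.001, -3.111]
force: [-0.4, -0.1, -0.4]
grip_width: 0.0113
grip_force: 20.0
```

carry_out(motion="0 0 -0.005 0 0 0 255; 0 0 -0.005 0 0 0 255; 0 0 -0.004 0 0 0 255; 0 0 -0.002 0 0 0 255; 0 0 -0.002 0 0 0 255; 0 0 -0.001 0 0 0 255; 0 0 0 0 0 0 255; 0 0 0 0 0 0 255; 0 0 0 0 0 0 255")

```text
time_s: 22.38
ee_pos: [0.6457, 0.264, 0.0084]
eef_rot: [3.141, 0.0, -3.111]
force: [-3.0, -1.0, 7.3]
grip_width: 0.012
grip_force: 20.0
```

carry_out(motion="0 0 0 0 0 0 210; 0 0 0 0 0 0 190; 0 0 0 0 0 0 175; 0 0 0 0 0 0 175; 0 0 0 0 0 0 175; 0 0 0 0 0 0 175; 0 0 0.005 0 0 0 175; 0 0 0.01 0 0 0 175; 0 0 0.02 0 0 0 175; 0 0 0.02 0 0 0 175; 0 0 0.02 0 0 0 150; 0 0 0.015 0 0 0 90; 0 0 0 0 0 0 90")

```text
time_s: 23.47
ee_pos: [0.6471, 0.2645, 0.1023]
eef_rot: [3.14, 0.006, -3.111]
force: [0.2, -0.3, 0.6]
grip_width: 0.0461
grip_force: 0.0
```

carry_out(motion="-0.005 -0.01 0.005 0 0 0 90; -0.01 -0.018 0.01 0 0 0 90; -0.01 -0.018 0.01 0 0 0 90; -0.01 -0.018 0.01 0 0 0 90; -0.01 -0.018 0.01 0 0 0 90; -0.01 -0.018 0.01 0 0 0 90; -0.01 -0.018 0.01 0 0 0 90; -0.01 -0.018 0.01 0 0 0 90; -0.01 -0.018 0.01 0 0 0 90; -0.01 -0.018 0.01 0 0 0 90; -0.005 -0.01 0 0 0 0 90; 0 0 0 0 0 0 90; 0 0 0 0 0 0 90")

```text
time_s: 24.55
ee_pos: [0.5456, 0.082, 0.1918]
eef_rot: [3.141, -0.001, -3.112]
force: [0.2, 0.4, 0.3]
grip_width: 0.0609
grip_force: 0.0
```

```bash
python3 - <<'E'
from h import *
c=snap('top','t4'); cv2.imwrite('pics/t4c.png',cv2.resize(c['pixels'][120:262,130:440,::-1],None,fx=2.55,fy=2.55,interpolation=cv2.INTER_CUBIC))
E
```

```text
(no output)
```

View pics/t4c.png

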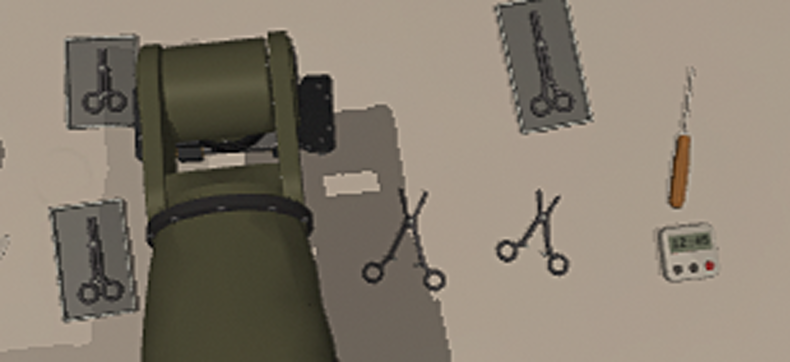

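All three shut clamps lie centred and lengthwise in their trays: short at (104,80), middle at (97,260) and long at (545,62). The open clamps and the timer haven't moved.

```bash
python3 -c "
from h import *
print(ctrl.hand_in())"
```

```text
the job is handed in; nothing more can be done
None
```

I laid the three shut clamps flat and lengthwise in the middle of their matching trays, left everything else alone, and handed the job in at about 25 s of the 80 s; the hand-in call returned no verdict.

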